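Swap the bottle in the sprung dosing ring and hold it down

TASK

Change the bottle in the dosing stand: take the green-capped bottle out of the blue sprung ring and stand it in the shallow steel tray, then put the loose red-capped bottle that stands on the open bench beside the stand upright into the ring, press it down against the springs until the ring is on its stop, and finish while still holding it pressed down. Keep both bottles upright and do not knock the parts standing behind about.

Things in the scene. Friction and masses are not known exactly. Their poses are not given: they have to be found in the camera images.
- stand: Dosing stand, fixed to the bench: round grey base 110 mm across and 14 mm high with three upright springs that carry the blue ring. Origin: centre of its underside, on the bench; z up.
- spring_ring (a joint): Downward travel of the blue sprung ring, in m: 0 = up (at rest), 0.018 = on its stop. It stays up under a bottle's own weight; pressing it down takes about 4 N to start, 13 N at the stop, and it springs back up when let go.
- ring_seat (a point): Centre of the ring's flat inner floor, on which a bottle stands; it goes down with the ring. At rest it is 40 mm above the bench. The blue ring is 84 mm across outside; its hole is 43 mm across, widening like a funnel to about 54 mm at the mouth, and its top edge is about 19 mm above this floor, so a bottle stands out of it from 19 mm above its own foot.
- tray: Shallow square steel tray fixed on the bench, 120 x 120 mm outside, rim 14 mm high, walls 3 mm, inner floor 3 mm above the bench. Origin: centre of its underside; x and y along its sides, z up. It and the red-capped bottle may be on either side of the stand.
- green_bottle: White round plastic bottle with a green cap, 38 mm across, 83 mm high (straight body up to about 55 mm, then shoulder; cap 19 mm across above 73 mm), about 0.06 kg. Stands in the blue ring at the start. Origin: centre of its foot; z up along the bottle.
- red_bottle: White round plastic bottle with a red cap, otherwise the same as the green-capped one. Stands on the open bench to the left or right of the stand at the start, on the side where the tray is not (other red-capped bottles far back by the soldering station are room fittings). Origin: centre of its foot; z up along the bottle.
- reel: Bystander: reel of solder wire, 54 mm across, 43 mm high, standing loose behind the work. Origin: centre of its underside.
- heatsink: Bystander: grey finned heatsink, 30 x 50 x 26 mm, loose. Origin: centre of its underside.
- trafo: Bystander: small white and yellow transformer, 36 x 34 x 25 mm, loose. Origin: centre of its underside.
- black_box: Bystander: small closed black box, 52 x 62 x 33 mm, loose. Origin: centre of its underside.
Not all that is in view belongs to the job. Several things look just like the stand: the one meant starts farthest to the robot's left.

How it is judged:
By the outcome, as a careful person would: the job done as asked, in the order asked, and still so for the second after the job is handed in, while the arm keeps its last pose, push and grip.
It also fails if it takes over 61 s, if anything falls off the work surface, if the arm or the gripper's body presses on something with over 40 N, if the wrist force passes 120 N, or if a joint passes its speed limit or range.

ROBOT

A 6-joint arm with a two-finger parallel gripper is mounted at the origin on a cart in front of the work surface, level with it; the furniture and walls round the work are solid. World frame = base frame: x ahead of the robot, y to its left, z up, the work surface at z = 0. Lengths are in mm, angles in degrees, forces in N, time in s.
With the tool pointing down it reaches from about 300 to 850 mm from the base axis. Payload 4.2 kg.
Tool frame: the origin (TCP) lies midway between the tips of the shut fingers; the grasp point (between the pads) lies 19 mm behind it; z points along the fingers, y is the line along which they close (so a half turn about z gives the same grasp; the last joint's range is limited). The gripper opens to 91 mm and grips with 3 to 60 N. Pads are 32 mm wide; open, the fingers measure 118 mm over their backs; the gripper's body (76 mm by 178 mm) begins 60 mm behind the grasp point.
Start: joints at [-67.494, 18.312, 89.639, -0, 72.044, -1.146], TCP at [230.681, -526.716, 213.976] pointing down, gripper open.
Joint ranges: [-177.97, 177.97], [-48.28, 115.42], [12.27, 149.76], [-77.06, 257.06], [2.81, 150.46], [-146.56, 146.56]. Speed limits (degrees/s): [147.25, 147.25, 180, 180, 180, 180].

INTERFACE

Orientations are given as [roll, pitch, yaw] about the fixed x, y, z axes, in that order (R = Rz(yaw) Ry(pitch) Rx(roll)).
In Python, from workcell import env gives the robot as it stands.
- The arm moves only by the shell command python3 -m jog 'ROWS' [FORCE]. ROWS is a JSON object of lists of equal length, an entry for each row: "jaw": the finger opening in mm, from 0 to 91.2; "slide": the shift along the tool's x, y, z in units of 30 mm (1.0 is 30 mm), a list of three; "spin": the turn about the tool's z in units of 8 degrees (1.0 is 8 degrees). In form: {"jaw": [jaw, ...], "slide": [[dx, dy, dz], ...], "spin": [spin, ...]}. A call has 1 to 10 rows; each row shifts and turns the commanded pose from where the row before left it, along the tool's axes as they then stand; what a row does not reach is not made up. A row lasts 1/10 s, in which the tool goes at most 50 mm and 8.59 degrees, less where a joint would pass 70% of its speed; a pose out of reach is approached as far as the arm can. A call is refused whole if a number of a shift passes 1 or a number of a turn 1, either way. A call with a gripper value outside its range is refused whole. The fingers move at their own pace and stop on an object; FORCE is the grip in N (left out, the last holds). Time passes only in rows, so rows that do not move let the fingers close. It gives the time, the measured TCP pose, the force, the opening and the grip force at its end, in the units of the state.
- env.state(): the state, without advancing time (a new reading comes with each control period).
- env.grab_frame(name): name is "scene" or "top" or "wrist"; returns the picture (420x560x3 uint8, red, green, blue); there is no depth.
- env.camera_model(name): a dict with "fx", "fy", "cx", "cy" (pixels), "D" ([k1, k2, p1, p2, k3] as OpenCV has them; the pictures are not rectified), "camera_from_world" (4x4, takes a point from world to camera coordinates). Camera axes: x right, y up, looking along -z (the intrinsics and any distortion apply to the point x, -y, -z); pixel columns grow to the right and rows downward; lengths in mm; the calibration is good to about 2 mm. A picture is of the moment at which its call begins: read the wrist's pose just before it. camera_model takes no time and is no camera call; for the wrist camera it gives the pose at the moment of the call.
- env.job_done(): hands the job in; it is judged then, once.
The state is a dict: "time_s": time; "qpos": joint angles; "qvel": joint speeds; "effort": joint torques, N m; "ee_pos": TCP position; "ee_rot": TCP orientation; "force": force on the tool from outside, world axes, zero at the start; "torque": the same for the moment, N m; "gripper_width": finger opening in mm; "gripper_force": force on a finger pad.
Only numpy, scipy, OpenCV 4.12 (cv2) and the standard library are available. Lean on these libraries where they do the work, as an engineer would, in place of code of your own. Each camera call takes 0.05 s, during which the arm holds its last target. There are 200 camera calls.

## Working session

There is one attempt and no reset: what is moved stays moved. The work goes in short steps, Python scripts to look and compute and a shell command to move; the robot and the scene stay as the last step left them, time stands still between calls to the robot, and variables do not carry over. Pictures are saved under pics/ and viewed, at most 10 in all, crops included, and the job is handed in when it is done.

```bash
mkdir -p pics
cat > h.py <<'E'
from workcell import env
import numpy as np, cv2
def save(n,f):
    im=env.grab_frame(n); cv2.imwrite(f,im[:,:,::-1]); return im
E
python3 - <<'E'
from h import *
import json
for n in ["scene","top"]:
    save(n,f"pics/{n}0.png"); m=env.camera_model(n); np.save(n+".npy",m,allow_pickle=True)
    print(n,m["fx"],m["D"],np.round(m["camera_from_world"],3).tolist())
print(env.state())
E
```

```text
scene 534.6599762887399 [-0.17816672  0.          0.          0.          0.        ] [[0.828, -0.561, 0.0, -520.285], [0.259, 0.383, 0.887, -151.964], [-0.498, -0.734, 0.462, -1133.675], [0.0, 0.0, 0.0, 1.0]]
top 433.2903413902603 [-0.11124063  0.          0.          0.          0.        ] [[0.027, -1.0, 0.002, -96.018], [0.997, 0.027, 0.069, -575.593], [-0.069, 0.0, 0.998, -898.757], [0.0, 0.0, 0.0, 1.0]]
{'time_s': 0.1, 'qpos': array([-6.74944372e+01,  1.83476464e+01,  8.97006279e+01,  6.38919726e-04,
        7.20428883e+01, -1.14524799e+00]), 'qvel': array([-0.02573969, -0.03005384, -0.17478316, -0.01340392,  0.04828605,
       -0.04086025]), 'effort': array([-1.92210546e-04, -4.13334775e+01, -2.32508790e+01,  7.28944922e-02,
        4.21377621e-02, -6.18842432e-05]), 'ee_pos': array([ 230.50318923, -526.27793641,  213.19946134]), 'ee_rot': array([-1.79908868e+02, -2.42942797e-03,  2.36506114e+01]), 'force': array([ 1.24968086,  0.76676679, -0.39188287]), 'torque': array([-0.02941512,  0.04918429, -0.02818826]), 'gripper_force': 0.0, 'gripper_width': 91.33814347749994}
```

View pics/scene0.png

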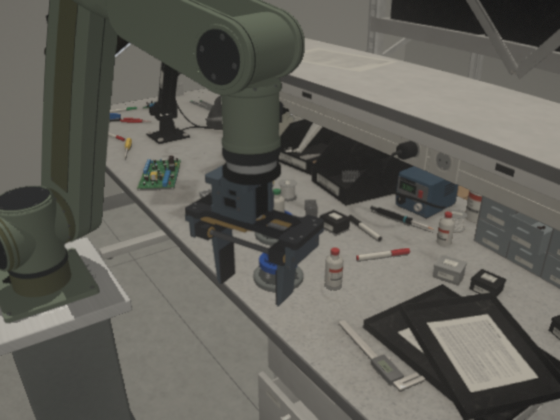

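View pics/top0.png

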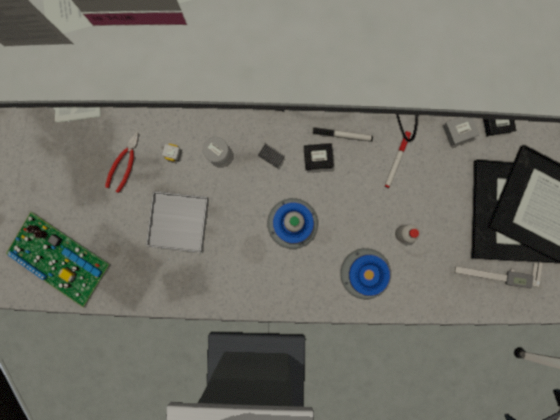

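The scene view shows the red bottle at about (335,270) and hides the green one behind the gripper. The top view shows the green bottle in the leftmost stand at (293,223), the tray at (180,222), the red bottle at (408,233), a decoy stand at (367,273), and bystanders behind the work at rows 145–165.

```bash
cat >> h.py <<'E'
def ray(m,uv):
    K=np.array([[m["fx"],0,m["cx"]],[0,m["fy"],m["cy"]],[0,0,1]])
    p=cv2.undistortPoints(np.array([[uv]],float),K,np.array(m["D"]))[0,0]
    T=np.array(m["camera_from_world"]); R=T[:3,:3]; c=-R.T@T[:3,3]
    d=R.T@np.array([p[0],-p[1],-1]); return c,d/np.linalg.norm(d)
def atz(m,uv,z):
    c,d=ray(m,uv); return c+d*(z-c[2])/d[2]
def tri(a,b):
    (c1,d1),(c2,d2)=a,b
    s=np.linalg.lstsq(np.c_[d1,-d2],c2-c1,rcond=None)[0]
    p,q=c1+s[0]*d1,c2+s[1]*d2; return (p+q)/2,np.linalg.norm(p-q)
def blob(im,hue,box,smin=90,vmin=40):
    h=cv2.cvtColor(im,cv2.COLOR_RGB2HSV).astype(int); dh=np.abs((h[...,0]-hue+90)%180-90)
    m=((dh<14)&(h[...,1]>smin)&(h[...,2]>vmin)).astype(np.uint8); k=np.zeros_like(m); x0,y0,x1,y1=box; k[y0:y1,x0:x1]=m[y0:y1,x0:x1]
    n,l,st,c=cv2.connectedComponentsWithStats(k); i=1+np.argmax(st[1:,4]); return c[i],st[i]
E
python3 - <<'E'
from h import *
im=cv2.imread("pics/top0.png")[:,:,::-1].copy(); sc=cv2.imread("pics/scene0.png")[:,:,::-1].copy()
T,S=env.camera_model("top"),env.camera_model("scene")
g,gs=blob(im,65,(260,190,330,260)); r,rs=blob(im,0,(390,210,430,260)); b,bs=blob(im,110,(260,190,325,255)); rsc,rss=blob(sc,0,(320,240,350,262))
print(g,gs,r,rs,b,bs,rsc,rss)
print("green",atz(T,g,123),"ring",atz(T,[bs[0]+bs[2]/2-.5,bs[1]+bs[3]/2-.5],59),"red",atz(T,r,83),"tri",tri(ray(T,r),ray(S,rsc)))
for n,uv in dict(reel=(217,151),hs=(271,156),box=(319,157),trafo=(170,152)).items(): print(n,atz(T,uv,30))
print("stand2",atz(T,(368,274),50))
for uv in [(153,194),(209,197),(205,251),(149,247)]: print("tray",atz(T,uv,14))
cv2.imwrite("pics/topz.png",cv2.resize(im[180:310,130:430],None,fx=2.6,fy=2.6,interpolation=cv2.INTER_CUBIC)[:,:,::-1])
E
```

```text
[294.01666667 220.7       ] [290 217   9   9  60] [413.64 232.88] [409 229  10   9  75] [292.85177665 222.8751269 ] [273 202  41  42 985] [334.62 250.9 ] [331 248   8   7  50]
green [ 551.71613868 -102.77742516  123.        ] ring [ 550.93819546 -102.61919165   59.        ] red [ 535.62565056 -342.80287462   83.        ] tri (array([ 535.78586329, -343.53313478,   80.89370062]), np.float64(0.2651669587923667))
reel [699.65646073  62.00065748  30.        ]
hs [691.77909013 -53.17814702  30.        ]
box [ 692.54717594 -154.99135423   30.        ]
trafo [695.32274147 162.99239788  30.        ]
stand2 [ 450.02337995 -259.05446216   50.        ]
tray [605.81638707 199.95005839  14.        ]
tray [602.48098125  77.67857855  14.        ]
tray [486.85145656  81.87122549  14.        ]
tray [491.46175302 203.38777989  14.        ]
```

View pics/topz.png

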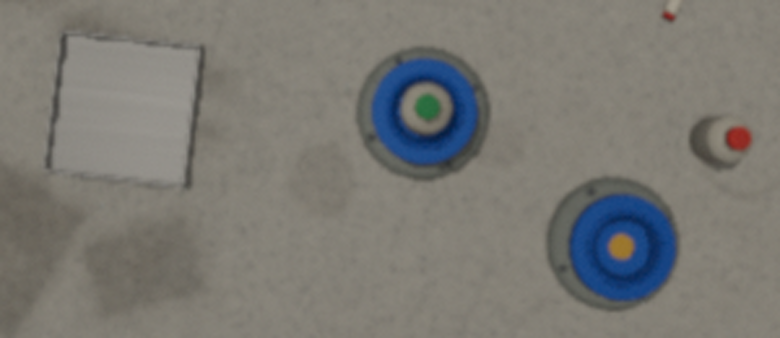

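The zoomed view shows the tray corners cleanly, centred near (546,140). The green bottle stands in the left stand at about (551,-103), and the triangulated red cap is at z≈81, against an expected 83. The orange decoy sits between the two bottles. I'll close the fingers along world x (yaw 90).

```bash
python3 -m jog '{"jaw":[91,91,91,91,91,91,91,91,91],"slide":[[0,0,0],[0,0,0],[0,0,0],[0,0,0],[0,0,0],[0,0,0],[0,0,0],[0,0,0],[0,0,0]],"spin":[-0.92,-0.92,-0.92,-0.92,-0.92,-0.92,-0.92,-0.92,-0.92]}' 20
python3 -m jog '{"jaw":[91,91,91,91,91,91,91,91,91,91],"slide":[[0.9,0.8,0],[0.9,0.8,0],[0.9,0.8,0],[0.9,0.8,0],[0.9,0.8,0],[0.9,0.8,0],[0.9,0.8,0],[0.9,0.8,0],[0.9,0.8,0],[0.9,0.8,0]],"spin":[0,0,0,0,0,0,0,0,0,0]}'
```

```text
time_s: 1.0
ee_pos: [230.6, -526.4, 213.4]
ee_rot: [-180.0, -0.1, 90.2]
force: [0.6, -0.6, -0.0]
gripper_width: 90.8
gripper_force: 0.0
time_s: 2.0
ee_pos: [471.8, -255.8, 213.6]
ee_rot: [-180.0, -0.0, 89.9]
force: [0.4, -0.1, -0.3]
gripper_width: 91.2
gripper_force: 0.0
```

```bash
python3 -c "
from h import *
save('wrist','pics/w0.png')"
python3 -m jog '{"jaw":[91,91,91,91,91,91,91],"slide":[[0.73,0.38,0],[0.73,0.38,0],[0.73,0.38,0],[0.73,0.38,0],[0.73,0.38,0],[0.73,0.37,0],[0.73,0.37,0]],"spin":[0,0,0,0,0,0,0]}'
python3 - <<'E'
from h import *
env.grab_frame("wrist");M=env.camera_model("wrist"); im=save("wrist","pics/w1.png")
np.save("M1.npy",M)
print(np.round(M["camera_from_world"],3).tolist())
a=cv2.imread("pics/w0.png");b=im[:,:,::-1]
cv2.imwrite("pics/w01.png",cv2.resize(np.hstack([a,b]),(800,300)))
E
```

```text
time_s: 2.75
ee_pos: [550.7, -103.2, 213.5]
ee_rot: [-179.9, -0.0, 89.9]
force: [1.1, -0.4, -0.1]
gripper_width: 91.5
gripper_force: 0.0
[[1.0, -0.001, 0.0, -551.688], [0.001, 0.97, -0.241, 123.286], [0.0, 0.241, 0.97, -366.41], [0.0, 0.0, 0.0, 1.0]]
```

View pics/w01.png

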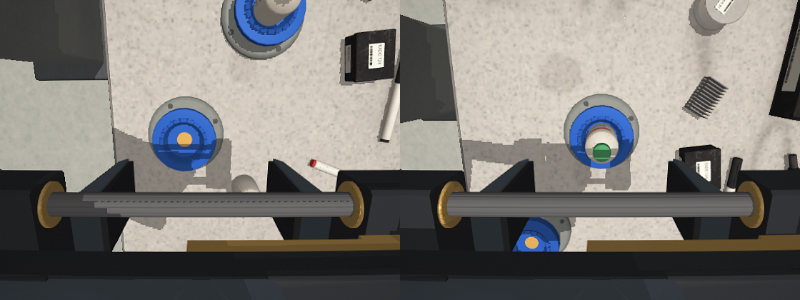

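The wrist view shows the green cap at about (281,213) full scale, centred between the fingers.

Run:
```python
from h import *
M=np.load("M1.npy",allow_pickle=True).item(); im=cv2.imread("pics/w1.png")[:,:,::-1].copy()
g,gs=blob(im,65,(240,180,330,240)); b,bs=blob(im,110,(200,120,360,250)); print(g,gs,bs)
T=env.camera_model("top")
print(tri(ray(T,[294.0,220.7]),ray(M,g)), atz(M,g,123), atz(M,[bs[0]+bs[2]/2-.5,bs[1]+bs[3]/2-.5],55))
```

```text
[282.32023576 212.91355599] [270 200  25  26 509] [ 237  147   90   89 4167]
(array([ 552.30051772, -102.9109238 ,  119.89712483]), np.float64(0.8987649517411012)) [ 552.72981348 -102.16193542  123.        ] [552.27013763 -99.72687415  55.        ]
```

```bash
python3 -m jog '{"jaw":[91,91,91,91,91,91,91],"slide":[[0,0.04,0.9],[0,0,0.9],[0,0,0.9],[0,0,0.9],[0,0,0.8],[0,0,0.6],[0,0,0]],"spin":[0,0,0,0,0,0,0]}'
python3 -m jog '{"jaw":[60,40,30,30,30,30,30,30],"slide":[[0,0,0],[0,0,0],[0,0,0],[0,0,0],[0,0,0],[0,0,0],[0,0,0],[0,0,0]],"spin":[0,0,0,0,0,0,0,0]}' 20
```

```text
time_s: 3.55
ee_pos: [549.2, -104.5, 61.3]
ee_rot: [-179.6, -0.0, 89.9]
force: [-1.0, -0.4, 0.2]
gripper_width: 91.3
gripper_force: 0.0
time_s: 4.35
ee_pos: [552.0, -104.0, 64.0]
ee_rot: [180.0, 0.0, 89.9]
force: [-0.1, -0.1, 0.4]
gripper_width: 37.2
gripper_force: 20.0
```

```bash
python3 -m jog '{"jaw":[30,30,30,30,30,30,30],"slide":[[0,0,-0.2],[0,0,-0.3],[0,0,-0.4],[0,0,-0.5],[0,0,-0.5],[0,0,-0.3],[0,0,0]],"spin":[0,0,0,0,0,0,0]}' 20
python3 -m jog '{"jaw":[30,30,30,30,30,30,30,30,30,30],"slide":[[0.4,0,0],[0.8,0,0],[1,0,0],[1,0,0],[1,0,0],[1,-0.04,0],[1,-0.05,0],[1,-0.05,0],[0.6,-0.05,0],[0.35,0,0]],"spin":[0,0,0,0,0,0,0,0,0,0]}'
python3 - <<'E'
from h import *
print(env.state()["ee_pos"])
env.grab_frame("wrist");save("wrist","pics/w2.png");a=cv2.imread("pics/w2.png");save("top","pics/t2.png");b=cv2.imread("pics/t2.png")
cv2.imwrite("pics/w2c.png",cv2.resize(np.hstack([a,b]),(800,300)))
E
```

```text
time_s: 5.05
ee_pos: [552.9, -104.2, 132.0]
ee_rot: [179.8, 0.0, 89.9]
force: [-0.6, -1.0, -0.6]
gripper_width: 37.4
gripper_force: 20.0
time_s: 6.05
ee_pos: [545.4, 142.6, 129.0]
ee_rot: [-179.9, 0.0, 90.0]
force: [-0.3, -0.3, -0.9]
gripper_width: 37.1
gripper_force: 20.0
[545.42665856 142.55267858 128.97735173]
```

View pics/w2c.png

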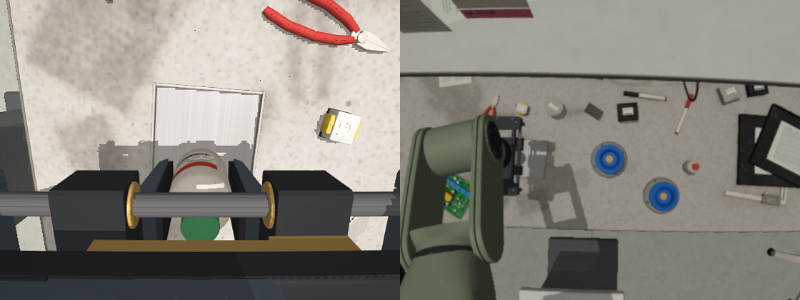

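The wrist view shows the green bottle upright in the grip over the tray. The top view shows the left ring is now empty and the red bottle hasn't moved. Lowering it now.

```bash
python3 -m jog '{"jaw":[30,30,30,30,30,30,30,30],"slide":[[0,0,0.5],[0,0,0.8],[0,0,0.8],[0,0,0.6],[0,0,0.4],[0,0,0.2],[0,0,0.1],[0,0,0]],"spin":[0,0,0,0,0,0,0,0]}'
python3 -m jog '{"jaw":[30,30],"slide":[[0,0,0],[0,0,0]],"spin":[0,0]}'
```

```text
time_s: 7.0
ee_pos: [547.0, 140.3, 28.2]
ee_rot: [180.0, 0.0, 89.9]
force: [-0.0, 0.3, -0.1]
gripper_width: 37.1
gripper_force: 20.0
time_s: 7.2
ee_pos: [547.2, 140.6, 28.7]
ee_rot: [179.9, -0.0, 89.9]
force: [-0.2, -0.4, -1.4]
gripper_width: 37.1
gripper_force: 20.0
```

```bash
python3 -m jog '{"jaw":[30,30,30,30],"slide":[[0,0,0.03],[0,0,0.03],[0,0,0],[0,0,0]],"spin":[0,0,0,0]}'
```

```text
time_s: 7.6
ee_pos: [547.0, 140.6, 27.0]
ee_rot: [179.9, -0.0, 89.9]
force: [-0.4, 0.8, 5.6]
gripper_width: 36.9
gripper_force: 20.0
```

```bash
python3 -m jog '{"jaw":[42,48,58,70,85,85],"slide":[[0,0,0],[0,0,0],[0,0,0],[0,0,0],[0,0,0],[0,0,0]],"spin":[0,0,0,0,0,0]}'
python3 -m jog '{"jaw":[85,85,85,85,85,91],"slide":[[0,0,-0.5],[0,0,-0.8],[0,0,-1],[0,0,-1],[0,0,-0.9],[0,0,0]],"spin":[0,0,0,0,0,0]}'
python3 -m jog '{"jaw":[91,91,91,91,91,91,91,91,91,91],"slide":[[-1,0,0],[-1,0,0],[-1,0,0],[-1,0,0],[-1,0,0],[-1,0,0],[-1,0,0],[-1,0,0],[-1,0,0],[-1,0,0]],"spin":[0,0,0,0,0,0,0,0,0,0]}'
python3 -m jog '{"jaw":[91,91,91,91,91,91],"slide":[[-1,-0.07,0],[-1,-0.07,0],[-1,-0.07,0],[-1,-0.07,0],[-0.9,-0.07,0],[0,0,0]],"spin":[0,0,0,0,0,0]}'
python3 - <<'E'
from h import *
env.grab_frame("wrist");M=env.camera_model("wrist"); print(env.state()["ee_pos"]);im=save("wrist","pics/w3.png");np.save("M3.npy",M)
top=save("top","pics/t3.png")
r,rs=blob(im,0,(200,120,380,300)); T=env.camera_model("top"); print(r,rs,tri(ray(T,[413.64,232.88]),ray(M,r)),atz(M,r,83))
cv2.imwrite("pics/w3c.png",cv2.resize(np.hstack([im,top])[:,:,::-1],(800,300)))
E
```

```text
time_s: 8.2
ee_pos: [546.6, 140.5, 26.0]
ee_rot: [-180.0, 0.0, 89.9]
force: [0.3, -0.3, -0.5]
gripper_width: 76.7
gripper_force: 0.0
time_s: 8.8
ee_pos: [549.1, 141.1, 156.2]
ee_rot: [179.5, -0.1, 89.9]
force: [-0.5, 0.2, -0.2]
gripper_width: 89.6
gripper_force: 0.0
time_s: 9.8
ee_pos: [545.3, -160.5, 150.9]
ee_rot: [-179.9, -0.0, 89.9]
force: [0.2, 1.0, 0.4]
gripper_width: 90.8
gripper_force: 0.0
time_s: 10.4
ee_pos: [534.4, -309.4, 150.6]
ee_rot: [-179.9, 0.0, 89.7]
force: [0.0, 0.4, -1.1]
gripper_width: 90.8
gripper_force: 0.0
[ 534.49453183 -307.40528798  150.69716469]
[285.50277778 262.37222222] [273 254  27  16 360] (array([ 536.69702546, -353.47355539,   48.48356566]), np.float64(0.43789069788332297)) [ 536.60261706 -339.0655879    83.        ]
```

View pics/w3c.png

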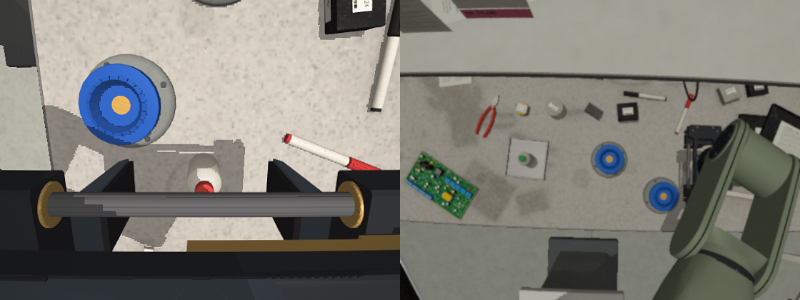

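The wrist view shows the red cap at about (285,262), partly hidden by the rod, with x agreeing at 536. The top view shows the green bottle standing upright in the tray. Now the red grasp.

```bash
python3 -m jog '{"jaw":[91,91,91,91,91,91,91,91,91],"slide":[[-0.6,0.06,0],[-0.58,0,0],[0,0,0.6],[0,0,0.9],[0,0,0.9],[0,0,0.8],[0,0,0.6],[0,0,0.4],[0,0,0]],"spin":[0,0,0,0,0,0,0,0,0]}'
python3 -m jog '{"jaw":[60,40,30,30,30,30,30],"slide":[[0,0,0],[0,0,0],[0,0,0],[0,0,0],[0,0,0],[0,0,0],[0,0,0]],"spin":[0,0,0,0,0,0,0]}' 40
python3 - <<'E'
from h import *
T=env.camera_model("top"); im=cv2.imread("pics/t3.png")[:,:,::-1].copy()
b,bs=blob(im,110,(265,190,325,255)); print(bs,atz(T,[bs[0]+bs[2]/2-.5,bs[1]+bs[3]/2-.5],57)); o,os_=blob(im,18,(280,210,310,235)); print(o,os_,atz(T,o,40))
E
```

```text
time_s: 11.45
ee_pos: [536.2, -341.9, 24.4]
ee_rot: [-179.8, -0.1, 89.9]
force: [0.6, 0.1, -0.3]
gripper_width: 90.7
gripper_force: 0.0
time_s: 12.15
ee_pos: [537.1, -341.9, 26.3]
ee_rot: [180.0, 0.0, 89.9]
force: [0.7, -0.3, 0.0]
gripper_width: 37.9
gripper_force: 0.2
[ 273  202   41   41 1220] [ 552.037301   -102.64496561   57.        ]
[292.86440678 222.42372881] [289 218   9   9  59] [ 551.87765577 -102.8286426    40.        ]
```

```bash
python3 -m jog '{"jaw":[30,30,30,30,30,30,30,30],"slide":[[0,0,0],[0,0,0],[0,0,-0.3],[0,0,-0.6],[0,0,-0.9],[0,0,-0.8],[0,0,-0.6],[0,0,0]],"spin":[0,0,0,0,0,0,0,0]}' 40
python3 -m jog '{"jaw":[30,30,30,30,30,30,30,30,30,30],"slide":[[0.4,0,0],[0.9,0,0],[1,0.1,0],[1,0.1,0],[1,0.1,0],[1,0.1,0],[1,0.1,0],[0.9,0,0],[0.5,0,0],[0.25,0,0]],"spin":[0,0,0,0,0,0,0,0,0,0]}'
python3 -m jog '{"jaw":[30,30],"slide":[[0,0,0],[0,0,0]],"spin":[0,0]}'
python3 - <<'E'
from h import *
M=env.camera_model("wrist"); print(env.state()["ee_pos"]);im=save("wrist","pics/w4.png");np.save("M4.npy",M)
r,rs=blob(im,0,(230,280,340,350)); print(r,rs)
sc=save("scene","pics/s4.png")
cv2.imwrite("pics/w4c.png",cv2.resize(np.hstack([im,sc])[:,:,::-1],(800,300)))
E
```

```text
time_s: 12.95
ee_pos: [538.6, -343.0, 125.6]
ee_rot: [179.7, 0.2, 89.9]
force: [0.6, 0.0, -0.2]
gripper_width: 36.9
gripper_force: 40.0
time_s: 13.95
ee_pos: [551.6, -101.8, 121.1]
ee_rot: [-179.9, -0.0, 90.0]
force: [0.6, 0.4, -0.7]
gripper_width: 36.7
gripper_force: 40.0
time_s: 14.15
ee_pos: [552.4, -104.1, 121.9]
ee_rot: [-180.0, 0.0, 89.9]
force: [-0.6, -0.5, -0.9]
gripper_width: 36.9
gripper_force: 40.0
[ 552.42495264 -104.08123591  121.92006109]
[280.68289786 319.93764846] [ 254  304   54   33 1684]
```

View pics/w4c.png

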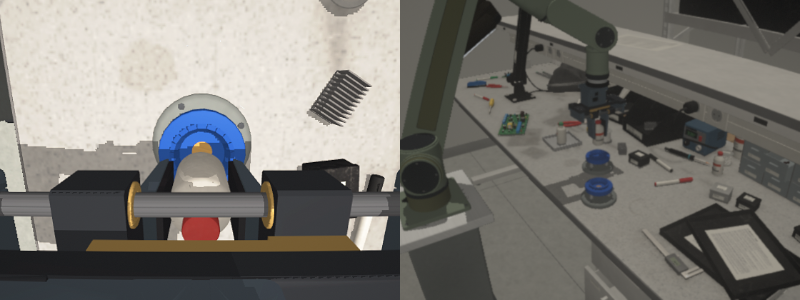

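The wrist view shows the red bottle upright in the grip, with the ring at about (282,200) directly beneath it. The scene view shows everything else in place. Descending into the funnel.

```bash
python3 -m jog '{"jaw":[30,30,30,30,30,30,30],"slide":[[0.05,0,0.3],[0,0,0.4],[0,0,0.3],[0,0,0.2],[0,0,0.15],[0,0,0.1],[0,0,0]],"spin":[0,0,0,0,0,0,0]}' 50
python3 -m jog '{"jaw":[30,30,30,30,30],"slide":[[0,0,0.1],[0,0,0.1],[0,0,0.1],[0,0,0],[0,0,0]],"spin":[0,0,0,0,0]}'
```

```text
time_s: 14.95
ee_pos: [552.3, -101.9, 78.3]
ee_rot: [-180.0, -0.0, 89.9]
force: [-0.2, -0.3, -0.8]
gripper_width: 36.5
gripper_force: 50.0
time_s: 15.45
ee_pos: [552.5, -101.9, 69.6]
ee_rot: [-180.0, 0.0, 89.9]
force: [-0.0, -0.7, -0.7]
gripper_width: 36.9
gripper_force: 50.0
```

```bash
python3 -m jog '{"jaw":[30,30,30,30,30],"slide":[[0,0,0.08],[0,0,0.08],[0,0,0.08],[0,0,0],[0,0,0]],"spin":[0,0,0,0,0]}'
python3 -m jog '{"jaw":[30,30,30,30,30,30],"slide":[[0,0,0.1],[0,0,0.1],[0,0,0.1],[0,0,0.1],[0,0,0],[0,0,0]],"spin":[0,0,0,0,0,0]}'
```

```text
time_s: 15.95
ee_pos: [552.7, -102.0, 62.8]
ee_rot: [180.0, 0.0, 89.9]
force: [-1.0, 0.1, 2.7]
gripper_width: 36.6
gripper_force: 50.0
time_s: 16.55
ee_pos: [552.7, -102.0, 51.2]
ee_rot: [180.0, 0.0, 89.9]
force: [-1.8, -0.2, 9.7]
gripper_width: 36.7
gripper_force: 50.0
```

```bash
python3 -m jog '{"jaw":[30,30,30,30,30],"slide":[[0,0,0.07],[0,0,0.07],[0,0,0],[0,0,0],[0,0,0]],"spin":[0,0,0,0,0]}'
```

```text
time_s: 17.05
ee_pos: [552.8, -102.0, 48.1]
ee_rot: [179.9, 0.0, 89.9]
force: [-3.9, 1.2, 15.9]
gripper_width: 36.2
gripper_force: 50.0
```

```bash
python3 -m jog '{"jaw":[30,30,30,30,30],"slide":[[0,0,0.06],[0,0,0],[0,0,0],[0,0,0],[0,0,0]],"spin":[0,0,0,0,0]}' 60
python3 - <<'E'
from h import *
im=save("scene","pics/s5.png"); a=cv2.imread("pics/s4.png")[:,:,::-1]
w=save("wrist","pics/w5.png")
c=lambda i:cv2.resize(i[110:210,140:280],(400,286))
cv2.imwrite("pics/s5c.png",np.hstack([c(im),cv2.resize(w,(400,286))])[:,:,::-1])
E
```

```text
time_s: 17.55
ee_pos: [552.8, -102.0, 48.0]
ee_rot: [179.9, 0.0, 89.9]
force: [-7.1, 2.1, 26.0]
gripper_width: 36.6
gripper_force: 60.1
```

View pics/s5c.png

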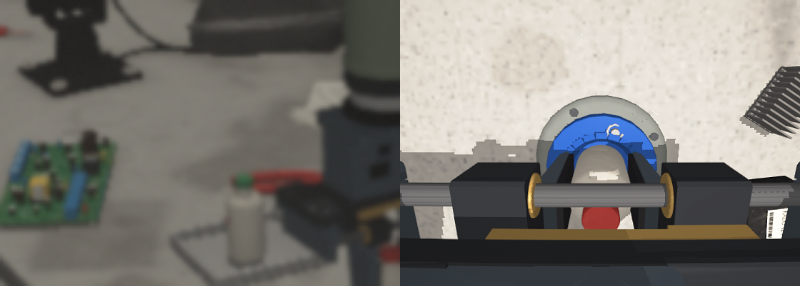

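The green bottle is upright in the tray. The red bottle is upright in the ring. Force rose from 16 N to 26 N with no further travel at TCP z = 48, meaning the bottle's foot is at about 22 mm, so the ring is on its stop.

```bash
python3 -c "
from h import *
s=env.state();print(s['ee_pos'],s['force']);print(env.job_done())"
```

```text
[ 552.81499791 -102.03810996   48.03640634] [-6.79130347  0.93224716 27.23827276]
the job is handed in; nothing more can be done
None
```

The job is handed in: the green-capped bottle stands upright in the tray, and the red-capped bottle is held pressed down in the ring on its stop at about 27 N (about 18 s of the 61 s used); the judge's verdict was not shown.

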